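# Lock the airer bracket's T-bolt in its counter rail

### The job

Take the orange-handled T-bolt out of its wooden block, lower its head into the open slot of the aluminium rail in front of the blue bracket, and slide it along between the bracket's fork tines until you feel it come up against the stop hidden in the rail. There give it a quarter turn so that the head locks crosswise under the rail's lips, and let go. Be gentle all along: never force the bolt, and do not disturb the bottle, the jar or the brush.

Things in the scene. Friction and masses are not known exactly. Their poses are not given: they have to be found in the camera images.
- bolt: Loose T-bolt, 0.1 to 0.2 kg, upright. Origin: centre of the head's underside; z up the shank; x along the head. Above the origin: steel head 28 (x) x 12 (y) mm, 0 to 8 (lowest 2 mm stepped in 1 mm); shank 8 mm diameter, 8 to 26; steel collar 28 mm diameter, 25 to 31; orange neck 14 mm diameter, 31 to 36; bar handle 36 to 70. Same after a half turn.
- handle (a point): Centre of the bolt's orange bar handle, 53 mm above the bolt's origin; bar 46 (x) x 12 (y) x 34 (z) mm, parallel to the head. Grip it hard (50 N): gripped lightly, the bolt tips in the fingers when it meets the stop.
- block: Fixed wooden parking block 60 (x) x 48 (y) x 24 (z) mm, origin centre of the underside, with a through pocket 32 (x) x 16 (y) mm in which the bolt stands at the start, head on the counter, x along the block's x. Lift it straight up over 30 mm to clear it.
- rail: Fixed aluminium T-slot rail, 44 mm wide, 23 mm high, from x = -125 to +165 mm. Origin: on its underside, below the slot's centre line; x along the slot, z up. Slot 14 mm wide between two lips (z 17 to 23 mm); below them a cavity 34 mm wide (z 5, its floor, to 17 mm). The head enters only lengthwise along the slot and has 4 mm of play upwards under the lips.
- bracket: Fixed blue foot bracket of a drying rack on the rail, axes as the rail's, origin on the slot's centre line at the level of the rail's underside. Its fork (z 23 to 28 mm) opens to -x: mouth 18 mm wide from x = -38 to -28, then 11 mm wide to x = 30: the shank passes, the head does not. Upright at x = 92 to 97 mm, 70 mm high; white bar along y at x = 85, 130 mm long, top at z = 66.
- lock (a point): Nominal locking place: the bracket's origin. Slid to +x, the bolt's shank meets a rigid hidden stop; it is then at its true locking place, 12 mm or less before or beyond this point along x, to be found by feel. Only there (within about 1.5 mm) can the head turn, either way; elsewhere under the fork it jams. Nothing stops it at a quarter turn. Over 25 N on rail or bracket is too rough.
- bottle: Bystander: green detergent bottle, 64 mm diameter, 140 mm high, origin centre of its underside.
- jar: Bystander: glass jar with steel cap, 72 mm diameter, 90 mm high, origin centre of its underside.
- brush: Bystander: flat brush with a wooden handle, lying on the counter along its own x, origin at its underside.
Mind the look-alikes: they are no part of the job. What is shaped like the bolt but red or yellow is not meant.

How it is judged:
By the outcome, as a careful person would: the job done as asked, in the order asked, and still so for the second after the job is handed in, with the robot touching nothing.
It also fails if it takes over 54 s, if anything falls off the work surface, if the arm or the gripper's body presses on something with over 40 N, if the wrist force passes 120 N, or if a joint passes its speed limit or range.

### The arm

A 6-joint arm with a two-finger parallel gripper is mounted at the origin on the work surface. World frame = base frame: x ahead of the robot, y to its left, z up, the work surface at z = 0. Lengths are in m, angles in rad, forces in N, time in s.
With the tool pointing down it reaches from about 0.35 to 0.8 m from the base axis. Payload 7.3 kg.
Tool frame: the origin (TCP) lies at the very end of the fingers, on their centre line; the grasp point (between the pads) lies 19 mm behind it; z points along the fingers, y is the line along which they close (so a half turn about z gives the same grasp; the last joint's range is limited). The gripper opens to 85 mm and grips with 20 to 120 N. Pads are 22 mm wide; open, the fingers measure 114 mm over their backs; the gripper's body (76 mm by 85 mm) begins 54 mm behind the grasp point. The pads swing forward as they close: fully open they stand 13 mm farther back than shut.
Start: joints at [1.104, 0.342, 1.524, -0, 1.275, -0.146], TCP at [0.166, 0.498, 0.231] pointing down, gripper open.
Joint ranges: [-2.53, 2.53], [-0.77, 2.02], [0.04, 2.7], [-1, 4.14], [0.28, 2.66], [-3.11, 3.11]. Speed limits (rad/s): [2.57, 2.57, 3.14, 3.14, 3.14, 3.14].

### API

Orientations are given as a unit quaternion [w, x, y, z].
In Python, from rig import * gives the robot as it stands. The module is installed in compiled form; this text tells all that it offers.
- The arm moves only by the shell command python3 -m jog 'ROWS' [OPENING]. ROWS is a JSON object whose one key "increments" holds a list of rows, each an object of numbers: "dx", "dy", "dz": the shift along the tool's x, y, z in cm; "ax", "ay", "az": the turn, a rotation vector about the tool's x, y, z in degrees. A call has 1 to 5 rows; each row shifts and turns the commanded pose from where the row before left it, along the tool's axes as they then stand; what a row does not reach is not made up. A row lasts 1/10 s, in which the tool goes at most 50 mm and 8.59 degrees, less where a joint would pass 70% of its speed; a pose out of reach is approached as far as the arm can. A call with a gripper value outside its range is refused whole. OPENING is the finger opening in cm, from 0 to 8.54, set as the call begins (- or left out, the last holds). The fingers move at their own pace and stop on an object; the grip force is fixed at half the most. Time passes only in rows, so rows that do not move let the fingers close. It gives the time, the measured TCP pose, the force, the opening and the grip force at its end, in the units of the state.
- state(): the state, without advancing time (a new reading comes with each control period).
- camera(name): name is "scene" or "side" or "wrist"; returns a dict with "pixels" (420x560x3 uint8, red, green, blue), "range_z" (420x560 float32, m along the optical axis (not along the pixel's ray), 0 where there is no reading), "mtx" (3x3 intrinsics, pixels), "world_to_cam" (4x4, takes a point from world to camera coordinates). Camera axes: x right, y up, looking along -z (the intrinsics and any distortion apply to the point x, -y, -z); pixel columns grow to the right and rows downward; lengths in m; the calibration is good to about 2 mm. A picture is of the moment at which its call begins.
- finish_job(): hands the job in; it is judged then, once.
Trained networks look in a picture, given as the dict that the camera call returned (one of the last four; its "shot" number tells which), for a name from the list of things; names that differ only in an ending like _2 or _b are one class to them, and where a whole thing is asked for, a point or a joint stands for the part that bears it (a point fixed in the world has none). Each returns a list of dicts, best first, with "p" (0 to 1); they miss things now and then, are a little off and sometimes report something else, mostly with a low value. They report only what shows in the picture. A call takes as long as a camera call. They do not tell look-alikes from the thing itself.
- spot_in(thing, picture): "centre" ([x, y, z] in m, in world coordinates, good to about 4 mm: the middle of the surface that is visible of it).
- outline_of(thing, picture): "region" (420x560 bool, what is visible of it).
The state is a dict: "t": time; "qpos": joint angles; "joint_velocities": joint speeds; "joint_efforts": joint torques, N m; "ee_pos": TCP position; "tool_rot": TCP orientation; "contact_force": force on the tool from outside, world axes, zero at the start; "moment": the same for the moment, N m; "width": finger opening in m; "grasp_force": force on a finger pad.
Only numpy, scipy, OpenCV 4.12 (cv2) and the standard library are available. Lean on these libraries where they do the work, as an engineer would, in place of code of your own. Each camera call takes 0.05 s, during which the arm holds its last target. There are 200 camera calls.

## Working session

There is one attempt and no reset: what is moved stays moved. The work goes in short steps, Python scripts to look and compute and a shell command to move; the robot and the scene stay as the last step left them, time stands still between calls to the robot, and variables do not carry over. Pictures are saved under pics/ and viewed, at most 10 in all, crops included, and the job is handed in when it is done.

```bash
mkdir -p pics
cat > h.py <<'E'
from rig import *
import numpy as np, cv2
def cloud(c):
    z=c["range_z"].astype(float); K=np.array(c["mtx"]); v,u=np.mgrid[:420,:560]
    P=np.stack([(u-K[0,2])/K[0,0]*z, -(v-K[1,2])/K[1,1]*z, -z, np.ones_like(z)],-1)
    return (P@np.linalg.inv(np.array(c["world_to_cam"])).T)[...,:3]
def save(c,n,crop=None,s=1):
    im=cv2.cvtColor(c["pixels"],cv2.COLOR_RGB2BGR)
    if crop: a,b,d,e=crop; im=im[b:e,a:d]
    cv2.imwrite("pics/"+n,cv2.resize(im,None,fx=s,fy=s,interpolation=cv2.INTER_CUBIC))
def proj(c,p):
    q=np.array(c["world_to_cam"])@np.r_[p,1]; K=np.array(c["mtx"])
    return K[0,2]+K[0,0]*q[0]/-q[2], K[1,2]+K[1,1]*-q[1]/-q[2]
E
python3 - <<'E'
from h import *
np.set_printoptions(precision=4,suppress=True)
s=state(); print(s["t"],s["ee_pos"],s["tool_rot"],s["width"],s["contact_force"])
C={n:camera(n) for n in("scene","side")}
for n in C:
    c=C[n]; save(c,n+"1.png")
    for t in("bolt","block","rail","bracket","bottle","jar","brush"):
        for d in spot_in(t,c)[:4]: print(n,t,round(d["p"],2),np.array(d["centre"]),np.round(proj(c,d["centre"])))
E
```

```text
0.0 [0.1653 0.4979 0.2306] [-0.0002  0.1597  0.9872 -0.0007] 0.08521754470602981 [0.049  0.0473 0.3419]
scene bolt 0.96 [ 0.536  -0.4666  0.048 ] [ 88. 265.]
scene bolt 0.65 [ 0.5313 -0.3748  0.0524] [131. 250.]
scene block 0.69 [ 0.5482 -0.3791  0.0139] [134. 269.]
scene rail 0.65 [ 0.5424 -0.0248  0.0171] [274. 224.]
scene bracket 0.96 [0.5743 0.0804 0.0302] [316. 215.]
scene bottle 0.77 [ 0.7398 -0.3364  0.0794] [172. 295.]
scene jar 0.62 [0.5247 0.3019 0.0539] [375. 180.]
scene brush 0.97 [0.7407 0.3451 0.0134] [440. 226.]
side bolt 0.91 [ 0.5323 -0.4707  0.0509] [363. 314.]
side bolt 0.84 [ 0.613  -0.3152  0.0456] [347. 263.]
side bolt 0.7 [ 0.5199 -0.3825  0.0502] [333. 291.]
side block 0.77 [ 0.5092 -0.3932  0.0218] [331. 305.]
side block 0.34 [0.4894 0.2909 0.056 ] [210. 178.]
side rail 0.76 [ 0.5058 -0.0624  0.0226] [261. 233.]
side bracket 0.62 [0.5738 0.0953 0.0346] [257. 201.]
side bottle 0.64 [ 0.703  -0.3472  0.0729] [386. 249.]
side jar 0.8 [0.4898 0.2893 0.0574] [210. 178.]
side brush 0.72 [0.711  0.3433 0.0194] [261. 169.]
```

View pics/scene1.png

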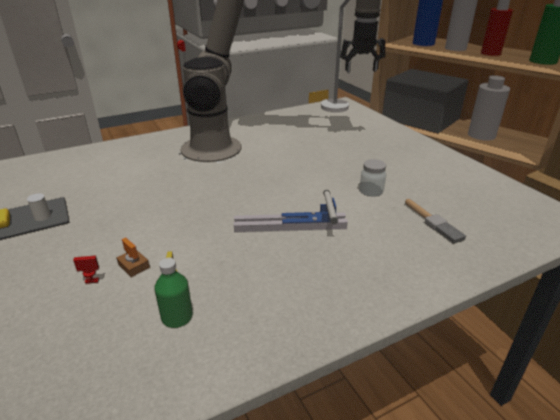

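View pics/side1.png

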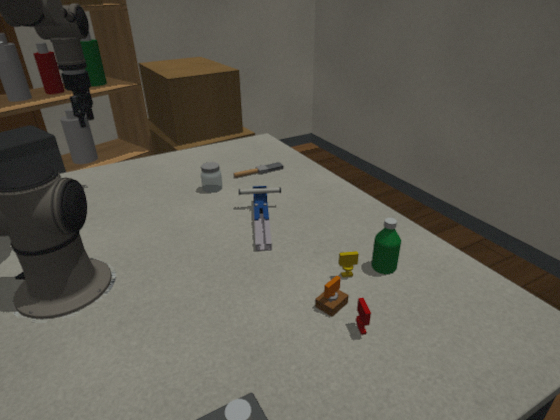

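Three bolt-shaped candidates: red (scene 88,265 / side 363,314), yellow (scene 169,257 / side 347,263) and orange in the wooden block (scene 130,250 / side 333,288). The orange one in the block fits the description. I'll confirm it in a crop and measure the poses roughly from the depth.

Run:
```python
from h import *
np.set_printoptions(precision=4,suppress=True)
for n,cr in(("side",(300,230,420,340)),("scene",None)):
    c=camera(n); P=cloud(c)
    if cr: save(c,"crop_side.png",cr,5)
    hsv=cv2.cvtColor(c["pixels"],cv2.COLOR_RGB2HSV)
    near=lambda x,y,r:np.hypot(P[...,0]-x,P[...,1]-y)<r
    m=near(.525,-.38,.05)&(P[...,2]>.034)&(P[...,2]<.08)&(hsv[...,1]>150)
    Q=P[m]; print(n,"handle",m.sum(),Q.mean(0),Q.max(0),Q.min(0)); 
    for lo,hi,t in((.066,.08,"top"),):
        T=Q[(Q[:,2]>lo)]
        if len(T)>4:
            d=np.linalg.svd(T[:,:2]-T[:,:2].mean(0))[2][0]; print("bar dir",len(T),T.mean(0),np.degrees(np.arctan2(d[1],d[0])))
    for nm in("rail","bracket"):
        o=outline_of(nm,c)
        if not o: continue
        Q=P[o[0]["region"]]; Q=Q[(Q[:,2]>.019)&(Q[:,2]<.032 if nm=="bracket" else Q[:,2]<.026)&(np.abs(Q[:,1])<.4)]
        mu=Q.mean(0); d=np.linalg.svd(Q[:,:2]-mu[:2])[2][0]; a=(Q[:,:2]-mu[:2])@d
        print(nm,len(Q),mu,np.degrees(np.arctan2(d[1],d[0])),mu[:2]+d*a.min(),mu[:2]+d*a.max())
```

```text
side handle 233 [ 0.5195 -0.3791  0.0588] [ 0.5452 -0.3649  0.073 ] [ 0.4995 -0.3875  0.0354]
bar dir 88 [ 0.5211 -0.3767  0.0701] -162.1101960357703
bracket 265 [0.5655 0.0594 0.0287] -114.37247711205427 [0.5938 0.1219] [ 0.5377 -0.0019]
scene handle 169 [ 0.5337 -0.3757  0.059 ] [ 0.5484 -0.3637  0.0726] [ 0.5047 -0.3855  0.0371]
bar dir 61 [ 0.5285 -0.3764  0.07  ] 16.95919140128377
rail 582 [ 0.5342 -0.0212  0.0226] -116.0423022176294 [0.6157 0.1455] [ 0.4885 -0.1148]
bracket 446 [0.5653 0.0497 0.0276] -117.62589733384335 [0.5953 0.107 ] [ 0.5389 -0.0008]
```

View pics/crop_side.png

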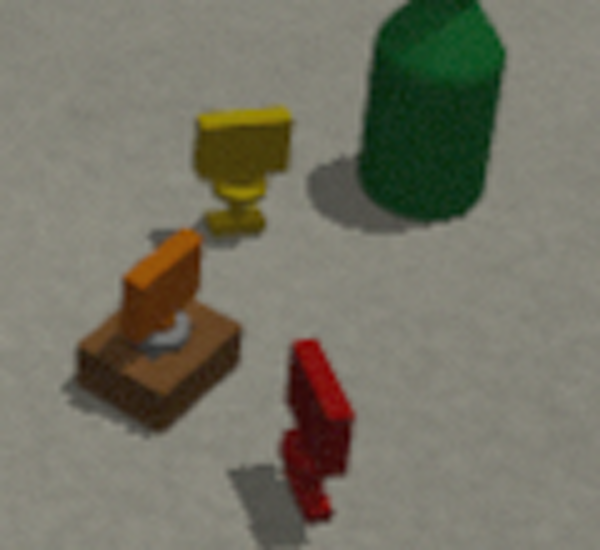

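The crop shows the orange bolt standing in the brown block (crop 160,290), next to the yellow (240,170) and red (320,430) decoys. The bar runs at about 17° and the rail at about 64°. I'll move over the rail first and look with the wrist camera.

```bash
R='' 
python3 -m jog '{"increments":[{"dx":-3.8,"dy":-2.7},{"dx":-3.8,"dy":-2.7},{"dx":-3.8,"dy":-2.7},{"dx":-3.8,"dy":-2.7},{"dx":-3.8,"dy":-2.7}]}'
python3 -m jog '{"increments":[{"dx":-3.8,"dy":-2.7},{"dx":-3.8,"dy":-2.7},{"dx":-3.8,"dy":-2.7},{"dx":-3.8,"dy":-2.7},{"dx":-3.8,"dy":-2.7}]}'
python3 -m jog '{"increments":[{"dx":-3.8,"dy":-2.7},{"dx":-3.8,"dy":-2.7},{"az":8},{"az":8},{"az":0}]}'
python3 - <<'E'
from h import *
c=camera("wrist"); save(c,"w1.png")
print(state()["ee_pos"],np.linalg.inv(np.array(c["world_to_cam"])))
for t in("rail","bracket","lock"):
    for d in spot_in(t,c)[:2]: print(t,d["p"],d["centre"])
E
```

```text
[0.16555244 0.49822487 0.23131648] [[ 3.15169079e-01 -9.15415000e-01 -2.50367390e-01  1.01877561e-01]
 [ 9.49035535e-01  3.03986284e-01  8.32099247e-02  5.19335704e-01]
 [-6.33607265e-05 -2.63832745e-01  9.64568442e-01  3.74567705e-01]
 [ 0.00000000e+00  0.00000000e+00  0.00000000e+00  1.00000000e+00]]validation failed for argument at $.in...
validation failed for argument at $.in...
validation failed for argument at $.in...
```

View pics/w1.png

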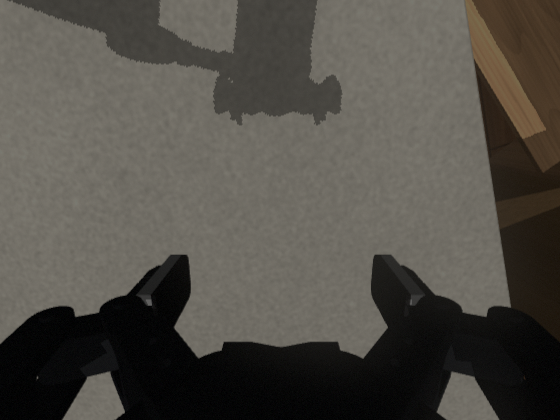

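The wrist view shows only counter and the gripper's own shadow, because the arm hasn't moved. The rows were refused, so I'll try one with all six keys.

```bash
python3 -m jog '{"increments":[{"dx":-3.8,"dy":-2.7,"dz":0,"ax":0,"ay":0,"az":0}]}'
```

```text
t: 1.4
ee_pos: [0.1917, 0.4629, 0.2311]
tool_rot: [-0.0, 0.157, 0.988, 0.001]
contact_force: [1.5, 0.2, 0.4]
width: 0.0855
grasp_force: 0.0
```

```bash
python3 -m jog '{"increments":[{"dx":-3.8,"dy":-2.7,"dz":0,"ax":0,"ay":0,"az":0},{"dx":-3.8,"dy":-2.7,"dz":0,"ax":0,"ay":0,"az":0},{"dx":-3.8,"dy":-2.7,"dz":0,"ax":0,"ay":0,"az":0},{"dx":-3.8,"dy":-2.7,"dz":0,"ax":0,"ay":0,"az":0},{"dx":-3.8,"dy":-2.7,"dz":0,"ax":0,"ay":0,"az":0}]}'
python3 -m jog '{"increments":[{"dx":-3.8,"dy":-2.7,"dz":0,"ax":0,"ay":0,"az":0},{"dx":-3.8,"dy":-2.7,"dz":0,"ax":0,"ay":0,"az":0},{"dx":-3.8,"dy":-2.7,"dz":0,"ax":0,"ay":0,"az":0},{"dx":-3.8,"dy":-2.7,"dz":0,"ax":0,"ay":0,"az":0},{"dx":-3.8,"dy":-2.7,"dz":0,"ax":0,"ay":0,"az":0}]}'
python3 -m jog '{"increments":[{"dx":-3.8,"dy":-2.7,"dz":-2,"ax":0,"ay":0,"az":0},{"dx":0,"dy":0,"dz":-3,"ax":0,"ay":0,"az":8},{"dx":0,"dy":0,"dz":0,"ax":0,"ay":0,"az":8}]}'
python3 - <<'E'
from h import *
np.set_printoptions(precision=4,suppress=True)
c=camera("wrist"); save(c,"w2.png"); np.savez("w2.npz",px=c["pixels"],z=c["range_z"],K=c["mtx"],T=c["world_to_cam"])
print(state()["ee_pos"])
for t in("rail","bracket"):
    for d in spot_in(t,c)[:2]: print(t,d["p"],np.array(d["centre"]))
E
```

```text
t: 1.9
ee_pos: [0.3316, 0.2711, 0.2316]
tool_rot: [0.0, 0.16, 0.987, 0.0]
contact_force: [0.8, 1.5, 0.2]
width: 0.0852
grasp_force: 0.0
t: 2.4
ee_pos: [0.4695, 0.0828, 0.2315]
tool_rot: [0.0, 0.16, 0.987, 0.0]
contact_force: [0.1, 1.2, 1.2]
width: 0.0852
grasp_force: 0.0
t: 2.7
ee_pos: [0.498, 0.0459, 0.2843]
tool_rot: [0.003, 0.3, 0.954, 0.001]
contact_force: [0.6, 1.0, -0.7]
width: 0.0855
grasp_force: 0.0
[0.497  0.0466 0.2827]
rail 0.59 [ 0.5259 -0.0329  0.0238]
bracket 0.57 [0.5688 0.084  0.0266]
```

View pics/w2.png

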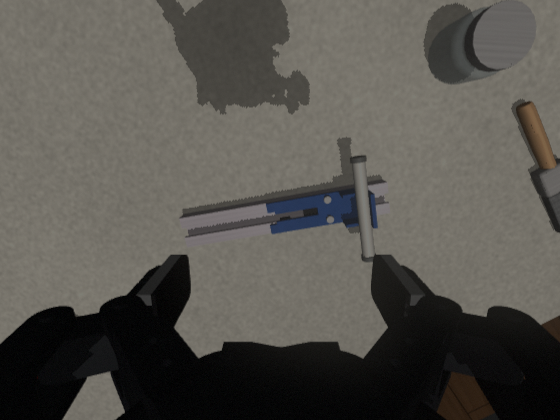

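The wrist view shows the whole rail from (183,226) to (386,195), the blue fork with its mouth at about (270,220), the white bar at (363,210) and the jar at the top right. I'll fit the rail and bracket from this depth image.

```bash
cat > fit.py <<'E'
from h import *
np.set_printoptions(precision=4,suppress=True)
f=np.load("w2.npz"); c=dict(pixels=f["px"],range_z=f["z"],mtx=f["K"],world_to_cam=f["T"]); P=cloud(c)
hsv=cv2.cvtColor(c["pixels"],cv2.COLOR_RGB2HSV)
roi=np.zeros((420,560),bool); roi[150:250,170:400]=1
print("table z",np.median(P[260:300,220:330,2]))
blue=(hsv[...,0]>100)&(hsv[...,0]<130)&(hsv[...,1]>100)&roi
B=P[blue]; print("blue z hist",np.histogram(B[:,2],bins=np.arange(0,.08,.004)))
lip=roi&~blue&(P[...,2]>.019)&(P[...,2]<.027)
Q=P[lip][:,:2]; r=cv2.minAreaRect((Q*1000).astype(np.float32)); print("rail rect",r,lip.sum())
F=B[(B[:,2]>.023)&(B[:,2]<.033)][:,:2]; r2=cv2.minAreaRect((F*1000).astype(np.float32)); print("fork rect",r2,len(F))
box=cv2.boxPoints(r); e=[box[1]-box[0],box[2]-box[1]]; d=max(e,key=np.linalg.norm); d=d/np.linalg.norm(d); d*=np.sign(d[1])
n=np.array([-d[1],d[0]]); ctr=np.array(r[0])
print("dir deg",np.degrees(np.arctan2(d[1],d[0])))
a=(Q*1000-ctr)@d; b=(Q*1000-ctr)@n
# slot centreline per bin
for lo in range(-150,150,20):
    s=(a>lo)&(a<lo+20)
    if s.sum()>5:
        bb=np.sort(b[s]); g=np.argmax(np.diff(bb)); print(lo,s.sum(),"edges",np.percentile(bb,[1,99]),"slot",bb[g],bb[g+1])
print("rail a",np.percentile(a,[.3,99.7]))
a=(F*1000-ctr)@d; b=(F*1000-ctr)@n; print("fork a",np.percentile(a,[.5,99.5]),"b",np.percentile(b,[1,99]))
for lo in range(-20,110,6):
    s=(a>lo)&(a<lo+6)
    if s.sum()>5:
        bb=np.sort(b[s]); g=np.argmax(np.diff(bb)); print(lo,s.sum(),bb[[0,-1]],"gap",bb[g],bb[g+1])
E
python3 fit.py
```

```text
table z 0.0009040171315194134
blue z hist (array([   0,    0,    0,    0,    0,    1,  321, 1526,    1,    0,    0,
          0,   25,   56,    0,    0,    2,  112,    7]), array([0.   , 0.004, 0.008, 0.012, 0.016, 0.02 , 0.024, 0.028, 0.032,
       0.036, 0.04 , 0.044, 0.048, 0.052, 0.056, 0.06 , 0.064, 0.068,
       0.072, 0.076]))
rail rect ((547.1453247070312, 18.44103240966797), (290.3112487792969, 44.92573547363281), 65.27313995361328) 2531
fork rect ((562.4420166015625, 53.70143508911133), (118.72322082519531, 42.96141052246094), 65.24138641357422) 1849
dir deg 65.27314
-150 227 edges [-21.7602  22.153 ] slot -6.6751085064980735 6.923891162132685
-130 315 edges [-21.6732  22.0972] slot -6.593972161341366 6.838507077405221
-110 310 edges [-21.6439  22.0376] slot -6.864267184596768 6.727887968714884
-90 321 edges [-21.5595  22.109 ] slot -6.489387822904087 6.672232031517489
-70 315 edges [-21.5149  22.1599] slot -6.510853395807212 6.786669825058943
-50 323 edges [-21.6749  22.1643] slot -6.58747777255591 6.646094759128081
-30 160 edges [-21.5424  22.1438] slot -5.188766388449801
[... 1281 characters left out ...]
21536525197
34 100 [-20.4538  22.1257] gap -5.678079550268645 6.068417266708894
40 103 [-20.4749  22.1182] gap -5.425203063979676 5.953558496182907
46 131 [-19.9716  22.3284] gap 1.385995411869306 2.4701916153531926
52 118 [-20.6337  22.2402] gap -20.5731158550448 -19.430583533475314
58 58 [-19.1741  22.1959] gap 8.120715095628078 20.453676713680043
64 105 [-20.2693  22.1377] gap 16.012177701567936 17.684425244084043
70 136 [-19.8637  22.1774] gap -18.937056820902324 -17.97146403964114
76 106 [-19.8707  21.7788] gap -14.244277139971603 -12.726974418504357
82 72 [-15.5577  10.6447] gap -15.557748731201999 -13.56110963547219
88 57 [-13.9008  11.2867] gap -13.900817178972149 -10.587938045140778
```

```bash
python3 -m jog '{"increments":[{"dx":-2.6,"dy":-4.1,"dz":0,"ax":0,"ay":0,"az":0},{"dx":-2.6,"dy":-4.1,"dz":0,"ax":0,"ay":0,"az":0},{"dx":-2.6,"dy":-4.1,"dz":0,"ax":0,"ay":0,"az":0},{"dx":-2.6,"dy":-4.1,"dz":0,"ax":0,"ay":0,"az":0},{"dx":-2.6,"dy":-4.1,"dz":0,"ax":0,"ay":0,"az":0}]}'
python3 -m jog '{"increments":[{"dx":-2.6,"dy":-4.1,"dz":0,"ax":0,"ay":0,"az":0},{"dx":-2.6,"dy":-4.1,"dz":0,"ax":0,"ay":0,"az":0},{"dx":-2.6,"dy":-4.1,"dz":0,"ax":0,"ay":0,"az":0},{"dx":-2.6,"dy":-4.1,"dz":0,"ax":0,"ay":0,"az":0},{"dx":0,"dy":0,"dz":0,"ax":0,"ay":0,"az":8}]}'
python3 -m jog '{"increments":[{"dx":0,"dy":0,"dz":1.2,"ax":0,"ay":0,"az":8},{"dx":0,"dy":0,"dz":1.2,"ax":0,"ay":0,"az":8},{"dx":0,"dy":0,"dz":1.2,"ax":0,"ay":0,"az":8},{"dx":0,"dy":0,"dz":1.2,"ax":0,"ay":0,"az":8},{"dx":0,"dy":0,"dz":1.2,"ax":0,"ay":0,"az":8}]}'
python3 -m jog '{"increments":[{"dx":0,"dy":0,"dz":0,"ax":0,"ay":0,"az":8},{"dx":0,"dy":0,"dz":0,"ax":0,"ay":0,"az":8},{"dx":0,"dy":0,"dz":0,"ax":0,"ay":0,"az":8},{"dx":0,"dy":0,"dz":0,"ax":0,"ay":0,"az":8},{"dx":0,"dy":0,"dz":0,"ax":0,"ay":0,"az":8}]}'
python3 -m jog '{"increments":[{"dx":0,"dy":0,"dz":0,"ax":0,"ay":0,"az":8},{"dx":0,"dy":0,"dz":0,"ax":0,"ay":0,"az":8},{"dx":0,"dy":0,"dz":0,"ax":0,"ay":0,"az":8},{"dx":0,"dy":0,"dz":0,"ax":0,"ay":0,"az":8},{"dx":0,"dy":0,"dz":0,"ax":0,"ay":0,"az":8}]}'
cat > fb.py <<'E'
from h import *
import sys
np.set_printoptions(precision=4,suppress=True)
c=camera("wrist"); save(c,sys.argv[1]); P=cloud(c); s=state()
hsv=cv2.cvtColor(c["pixels"],cv2.COLOR_RGB2HSV)
m=(hsv[...,0]>6)&(hsv[...,0]<20)&(hsv[...,1]>190)&(P[...,2]>.062)&(P[...,2]<.078)&(np.hypot(P[...,0]-.525,P[...,1]+.377)<.05)
Q=P[m]*1000; r=cv2.minAreaRect(Q[:,:2].astype(np.float32))
v,u=np.nonzero(m); print(s["t"],s["ee_pos"],s["tool_rot"]); print("bar top",m.sum(),r,"z",np.median(Q[:,2]),"px",u.mean(),v.mean())
q=s["tool_rot"]; yaw=2*np.arctan2(q[2],q[1]); print("tool yaw",np.degrees(yaw))
d=np.array(r[0])/1000-np.array(s["ee_pos"])[:2]; x=np.array([np.cos(yaw),np.sin(yaw)]); y=np.array([np.sin(yaw),-np.cos(yaw)])
print("tool dx dy cm",100*d@x,100*d@y)
w=(P[...,2]>.020)&(P[...,2]<.028)&(hsv[...,1]>90)&(np.hypot(P[...,0]-.525,P[...,1]+.377)<.05)
if w.sum()>20: print("block top",w.sum(),cv2.minAreaRect((P[w][:,:2]*1000).astype(np.float32)))
E
python3 fb.py w3.png
```

```text
t: 3.35
ee_pos: [0.4866, -0.1963, 0.2803]
tool_rot: [-0.001, 0.293, 0.956, 0.0]
contact_force: [0.5, -0.1, 0.4]
width: 0.0854
grasp_force: 0.0
t: 3.85
ee_pos: [0.4789, -0.3941, 0.2784]
tool_rot: [-0.001, 0.362, 0.932, -0.0]
contact_force: [-0.6, 1.1, -0.2]
width: 0.0849
grasp_force: 0.0
t: 4.35
ee_pos: [0.4804, -0.3883, 0.2195]
tool_rot: [-0.001, 0.659, 0.752, 0.0]
contact_force: [0.1, -0.2, 0.0]
width: 0.0855
grasp_force: 0.0
t: 4.85
ee_pos: [0.4804, -0.3883, 0.22]
tool_rot: [-0.001, 0.876, 0.482, -0.0]
contact_force: [-0.7, -0.8, -0.7]
width: 0.0856
grasp_force: 0.0
t: 5.35
ee_pos: [0.4804, -0.3883, 0.22]
tool_rot: [-0.001, 0.988, 0.153, -0.001]
contact_force: [-0.4, 0.0, -0.7]
width: 0.0851
grasp_force: 0.0
5.4 [ 0.4804 -0.3883  0.2201] [-0.0008  0.9888  0.1493 -0.0005]
bar top 0 ((0.0, 0.0), (0.0, 0.0), 0.0) z nan px nan nan
tool yaw 17.175358146140816
tool dx dy cm -34.431270158260894 -51.286000375328214
block top 1520 ((522.8990478515625, -375.5763854980469), (58.2534065246582, 47.381038665771484), 17.57561492919922)
  return _methods._mean(a, axis=axis, dtype=dtype,
  ret = ret.dtype.type(ret / rcount)
fb.py:8: RuntimeWarning: Mean of empty slice.
  v,u=np.nonzero(m); print(s["t"],s["ee_pos"],s["tool_rot"]); print("bar top",m.sum(),r,"z",np.median(Q[:,2]),"px",u.mean(),v.mean())
```

View pics/w3.png

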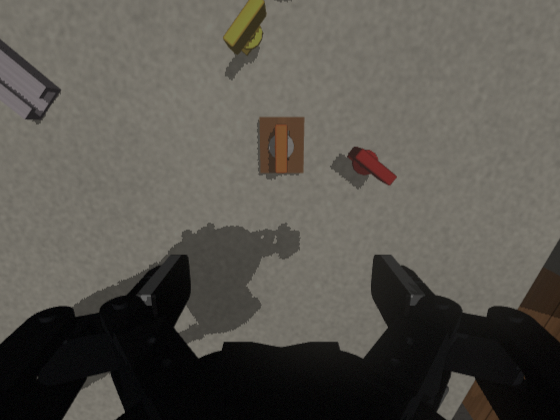

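The wrist view shows the block and orange handle at (281,147), lined up with the tool, yellow at (245,25) and red at (372,165). I'll go closer and measure the bar with a looser colour threshold.

```bash
python3 -m jog '{"increments":[{"dx":2,"dy":-0.1,"dz":3,"ax":0,"ay":0,"az":0},{"dx":0,"dy":0,"dz":3,"ax":0,"ay":0,"az":0},{"dx":0,"dy":0,"dz":0,"ax":0,"ay":0,"az":0}]}'
sed -i 's/hsv\[...,1\]>190/hsv[...,1]>140/' fb.py; python3 fb.py w4.png
```

```text
t: 5.7
ee_pos: [0.4976, -0.3795, 0.156]
tool_rot: [-0.004, 0.988, 0.156, -0.003]
contact_force: [-0.9, 0.1, -0.4]
width: 0.0855
grasp_force: 0.0
5.75 [ 0.4983 -0.3807  0.1587] [-0.0023  0.9878  0.1555 -0.0017]
bar top 874 ((523.0431518554688, -375.00714111328125), (44.762962341308594, 11.236417770385742), 17.753341674804688) z 70.56942433749478 px 285.96796338672766 178.6578947368421
tool yaw 17.892046501806753
tool dx dy cm 2.526839353664269 0.21469423048570746
block top 2277 ((523.1249389648438, -375.3398132324219), (59.93233871459961, 47.64722442626953), 17.52559471130371)
```

Bar 45 x 11 mm at z = 70.6 mm and 17.7°, which matches what is given. I'll narrow the fingers to 4 cm and descend.

```bash
python3 -m jog '{"increments":[{"dx":1.2,"dy":0.1,"dz":2,"ax":0,"ay":0,"az":0},{"dx":1.2,"dy":0.1,"dz":2,"ax":0,"ay":0,"az":0},{"dx":0,"dy":0,"dz":2,"ax":0,"ay":0,"az":0},{"dx":0,"dy":0,"dz":0.5,"ax":0,"ay":0,"az":0},{"dx":0,"dy":0,"dz":0,"ax":0,"ay":0,"az":0}]}' 4.0
python3 -m jog '{"increments":[{"dx":0,"dy":0,"dz":0,"ax":0,"ay":0,"az":0},{"dx":0,"dy":0,"dz":0,"ax":0,"ay":0,"az":0}]}'
python3 fb.py w5.png
```

```text
t: 6.25
ee_pos: [0.5227, -0.377, 0.0966]
tool_rot: [0.0, 0.988, 0.154, 0.0]
contact_force: [-0.1, -0.4, -0.2]
width: 0.04
grasp_force: 0.0
t: 6.45
ee_pos: [0.5232, -0.3775, 0.0977]
tool_rot: [0.001, 0.988, 0.153, 0.001]
contact_force: [-0.2, 0.5, 0.2]
width: 0.0402
grasp_force: 0.0
6.5 [ 0.5231 -0.3774  0.0975] [0.0009 0.9882 0.1532 0.0007]
bar top 1391 ((523.0791015625, -374.8400573730469), (45.3780517578125, 11.783535957336426), 17.84617042541504) z 70.52647317449406 px 276.08123652048886 235.79295470884256
tool yaw 17.625789066497134
tool dx dy cm 0.07969432300565976 -0.2446829520765931
block top 3322 ((523.4114379882812, -375.28778076171875), (59.872867584228516, 47.78068542480469), 17.715614318847656)
```

View pics/w5.png

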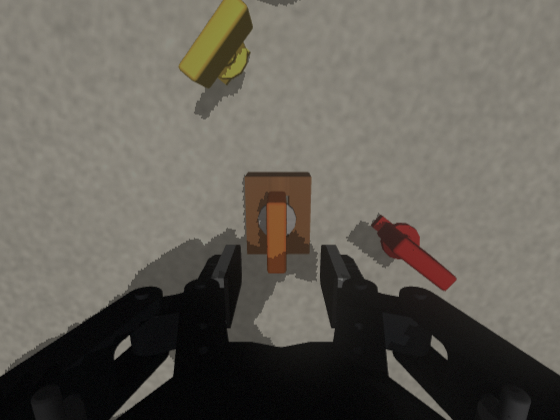

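The wrist view shows the bar at (276,235) between pads at columns 240 and 322. It sits about 2 mm to the left, in agreement with the measured dy of -0.24 cm. I'll correct that, descend and grip.

```bash
python3 -m jog '{"increments":[{"dx":0.1,"dy":-0.2,"dz":0,"ax":0,"ay":0,"az":0},{"dx":0,"dy":0,"dz":2,"ax":0,"ay":0,"az":0},{"dx":0,"dy":0,"dz":2,"ax":0,"ay":0,"az":0},{"dx":0,"dy":0,"dz":1.5,"ax":0,"ay":0,"az":0},{"dx":0,"dy":0,"dz":0.6,"ax":0,"ay":0,"az":0}]}'
python3 -m jog '{"increments":[{"dx":0,"dy":0,"dz":0,"ax":0,"ay":0,"az":0},{"dx":0,"dy":0,"dz":0,"ax":0,"ay":0,"az":0}]}'
python3 -m jog '{"increments":[{"dx":0,"dy":0,"dz":0,"ax":0,"ay":0,"az":0},{"dx":0,"dy":0,"dz":0,"ax":0,"ay":0,"az":0},{"dx":0,"dy":0,"dz":0,"ax":0,"ay":0,"az":0},{"dx":0,"dy":0,"dz":0,"ax":0,"ay":0,"az":0},{"dx":0,"dy":0,"dz":0,"ax":0,"ay":0,"az":0}]}' 0.8
```

```text
t: 7.0
ee_pos: [0.5225, -0.3739, 0.0334]
tool_rot: [-0.001, 0.988, 0.153, -0.001]
contact_force: [0.2, -0.3, -0.8]
width: 0.04
grasp_force: 0.0
t: 7.2
ee_pos: [0.5235, -0.3749, 0.0357]
tool_rot: [0.0, 0.988, 0.153, 0.0]
contact_force: [0.1, -0.0, 0.4]
width: 0.0401
grasp_force: 0.0
t: 7.7
ee_pos: [0.5235, -0.3749, 0.0359]
tool_rot: [0.001, 0.988, 0.153, 0.001]
contact_force: [0.3, 0.5, 5.2]
width: 0.0115
grasp_force: 59.2
```

```bash
python3 -m jog '{"increments":[{"dx":0,"dy":0,"dz":-0.5,"ax":0,"ay":0,"az":0},{"dx":0,"dy":0,"dz":-1.5,"ax":0,"ay":0,"az":0},{"dx":0,"dy":0,"dz":-2,"ax":0,"ay":0,"az":0},{"dx":0,"dy":0,"dz":-2,"ax":0,"ay":0,"az":0},{"dx":0,"dy":0,"dz":-2,"ax":0,"ay":0,"az":0}]}'
python3 - <<'E'
import numpy as np
y=np.radians(17.6); d=np.array([523.1-523.5,-33.8+374.9])
print("in tool axes mm:",d@[np.cos(y),np.sin(y)],d@[np.sin(y),-np.cos(y)])
E
```

```text
t: 8.2
ee_pos: [0.5229, -0.3744, 0.1165]
tool_rot: [-0.0, 0.988, 0.153, -0.0]
contact_force: [0.6, -0.3, -1.9]
width: 0.011
grasp_force: 58.9
in tool axes mm: 102.75709346785945 -325.2542847404744
```

```bash
python3 -m jog '{"increments":[{"dx":0.6,"dy":-2,"dz":0,"ax":0,"ay":0,"az":0},{"dx":1.2,"dy":-3.8,"dz":0,"ax":0,"ay":0,"az":0},{"dx":1.3,"dy":-4.1,"dz":0,"ax":0,"ay":0,"az":0},{"dx":1.3,"dy":-4.1,"dz":0,"ax":0,"ay":0,"az":0},{"dx":1.3,"dy":-4.1,"dz":0,"ax":0,"ay":0,"az":0}]}'
python3 -m jog '{"increments":[{"dx":1.3,"dy":-4.1,"dz":0,"ax":0,"ay":0,"az":0},{"dx":1.3,"dy":-4.1,"dz":0,"ax":0,"ay":0,"az":0},{"dx":1.3,"dy":-4.1,"dz":0,"ax":0,"ay":0,"az":0},{"dx":0.68,"dy":-2.13,"dz":0,"ax":0,"ay":0,"az":0},{"dx":0,"dy":0,"dz":0,"ax":0,"ay":0,"az":-7.7}]}'
python3 -m jog '{"increments":[{"dx":0,"dy":0,"dz":0,"ax":0,"ay":0,"az":-8},{"dx":0,"dy":0,"dz":0,"ax":0,"ay":0,"az":-8},{"dx":0,"dy":0,"dz":0,"ax":0,"ay":0,"az":-8},{"dx":0,"dy":0,"dz":0,"ax":0,"ay":0,"az":-8},{"dx":0,"dy":0,"dz":0,"ax":0,"ay":0,"az":-8}]}'
python3 -m jog '{"increments":[{"dx":0,"dy":0,"dz":1,"ax":0,"ay":0,"az":0},{"dx":0,"dy":0,"dz":1,"ax":0,"ay":0,"az":0},{"dx":0,"dy":0,"dz":0,"ax":0,"ay":0,"az":0}]}'
cat > fr.py <<'E'
from h import *
import sys
np.set_printoptions(precision=4,suppress=True)
c=camera("wrist"); save(c,sys.argv[1]); P=cloud(c); s=state()
np.savez("last.npz",px=c["pixels"],z=c["range_z"],K=c["mtx"],T=c["world_to_cam"])
q=s["tool_rot"]; yaw=2*np.arctan2(q[2],q[1]); print(s["t"],s["ee_pos"],q,"yaw",np.degrees(yaw))
d=np.array([np.cos(np.radians(65.27)),np.sin(np.radians(65.27))]); n=np.array([-d[1],d[0]]); ctr=np.array([.5471,.0184])
X=P[...,:2]-ctr; a=X@d*1000; b=X@n*1000
lip=(P[...,2]>.019)&(P[...,2]<.026)&(np.abs(b)<30)&(a>-144)&(a<-25)
for lo in range(-144,-24,15):
    bb=np.sort(b[lip&(a>lo)&(a<=lo+15)])
    if len(bb)>30: g=np.argmax(np.diff(bb)); print(lo,len(bb),"edges",bb[[2,-3]],"slot",bb[g:g+2])
hsv=cv2.cvtColor(c["pixels"],cv2.COLOR_RGB2HSV)
w=s["ee_pos"]; m=(hsv[...,0]>6)&(hsv[...,0]<20)&(hsv[...,1]>140)&(P[...,2]>w[2]+.005)&(P[...,2]<w[2]+.045)&(np.hypot(P[...,0]-w[0],P[...,1]-w[1])<.04)
if m.sum()>20:
    print("bar",m.sum(),"a",np.percentile(a[m],[1,99]),"b",np.percentile(b[m],[1,50,99]),"z",np.percentile(P[...,2][m],[1,99]))
X=np.array(w[:2])-ctr; print("TCP a,b",X@d*1000,X@n*1000)
E
python3 fr.py w6.png
```

```text
t: 8.7
ee_pos: [0.5223, -0.1833, 0.1159]
tool_rot: [0.0, 0.988, 0.153, 0.0]
contact_force: [0.7, -0.0, -2.0]
width: 0.011
grasp_force: 59.0
t: 9.2
ee_pos: [0.5222, -0.0302, 0.1159]
tool_rot: [-0.0, 0.975, 0.222, 0.0]
contact_force: [0.8, -0.3, -1.4]
width: 0.0113
grasp_force: 59.0
t: 9.7
ee_pos: [0.5226, -0.0334, 0.1158]
tool_rot: [0.0, 0.84, 0.542, 0.0]
contact_force: [-0.2, 0.1, -1.5]
width: 0.0113
grasp_force: 59.0
t: 10.0
ee_pos: [0.5213, -0.0332, 0.0933]
tool_rot: [-0.001, 0.843, 0.538, -0.001]
contact_force: [-0.4, -0.0, -0.6]
width: 0.0114
grasp_force: 59.0
10.05 [ 0.5218 -0.0333  0.094 ] [-0.0009  0.8425  0.5387 -0.0009] yaw 65.19448779781585
-84 267 edges [-21.3652  22.4614] slot [-8.3985 13.9492]
-69 674 edges [-21.4588  22.3981] slot [-6.74   7.838]
-54 839 edges [-21.3551  22.4174] slot [-6.6335  7.7023]
-39 839 edges [-21.4283  22.4503] slot [-6.486   7.5806]
bar 2999 a [-78.7977 -35.137 ] b [-3.5307  2.2412  7.7365] z [0.1165 0.1293]
TCP a,b -57.53496004141114 1.394853471151078
```

View pics/w6.png

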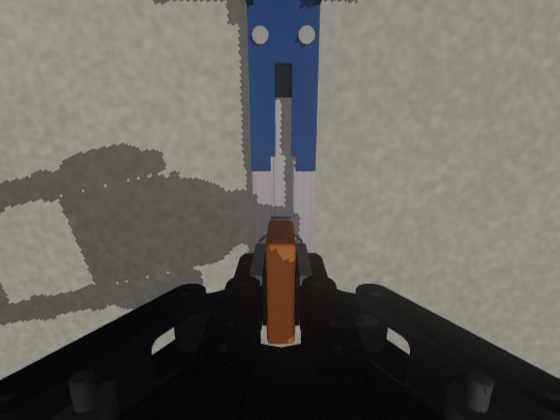

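The wrist view shows the bolt held upright at (281,280) above the slot, with the slot's centre at about column 284 and the fork mouth at row 170. The slot lies about 1.5 mm to the right, so I'll correct, go lower and re-measure.

```bash
python3 -m jog '{"increments":[{"dx":0,"dy":0.12,"dz":1,"ax":0,"ay":0,"az":0},{"dx":0,"dy":0,"dz":1.5,"ax":0,"ay":0,"az":0},{"dx":0,"dy":0,"dz":0,"ax":0,"ay":0,"az":0},{"dx":0,"dy":0,"dz":0,"ax":0,"ay":0,"az":0},{"dx":0,"dy":0,"dz":0,"ax":0,"ay":0,"az":0}]}'
python3 fr.py w7.png
```

```text
t: 10.55
ee_pos: [0.5241, -0.034, 0.0705]
tool_rot: [0.0, 0.842, 0.54, 0.0]
contact_force: [-0.0, -0.2, -1.9]
width: 0.0109
grasp_force: 59.0
10.6 [ 0.5241 -0.034   0.0706] [0.0004 0.8419 0.5396 0.0005] yaw 65.30851313041393
-144 178 edges [-15.1999  13.474 ] slot [-11.388    9.0296]
-84 88 edges [-21.3908  22.4446] slot [-18.6293  16.969 ]
-69 662 edges [-21.2597  22.2768] slot [-9.047   8.1187]
-54 1014 edges [-21.4534  22.4542] slot [-6.4441  7.4739]
-39 979 edges [-21.4368  22.5081] slot [-6.768   7.7863]
bar 3042 a [-78.6555 -34.7059] b [-6.2814 -0.4617  5.0117] z [0.0925 0.1065]
TCP a,b -57.190188675322105 -1.0143336691676754
```

Settled: bar at b = -0.6, slot at b = +0.5. I'll shift 1 mm back and descend gently to the lips.

```bash
python3 -m jog '{"increments":[{"dx":0,"dy":-0.1,"dz":0,"ax":0,"ay":0,"az":0},{"dx":0,"dy":0,"dz":0.5,"ax":0,"ay":0,"az":0},{"dx":0,"dy":0,"dz":0.3,"ax":0,"ay":0,"az":0},{"dx":0,"dy":0,"dz":0,"ax":0,"ay":0,"az":0},{"dx":0,"dy":0,"dz":0,"ax":0,"ay":0,"az":0}]}'
python3 fr.py w8.png
python3 -m jog '{"increments":[{"dx":0,"dy":0,"dz":0.2,"ax":0,"ay":0,"az":0},{"dx":0,"dy":0,"dz":0.15,"ax":0,"ay":0,"az":0},{"dx":0,"dy":0,"dz":0.1,"ax":0,"ay":0,"az":0},{"dx":0,"dy":0,"dz":0.1,"ax":0,"ay":0,"az":0}]}'
```

```text
t: 11.1
ee_pos: [0.5227, -0.0335, 0.0618]
tool_rot: [-0.0, 0.842, 0.54, -0.0]
contact_force: [-0.4, -0.2, -1.7]
width: 0.0113
grasp_force: 59.0
11.15 [ 0.5228 -0.0335  0.062 ] [-0.      0.8419  0.5396  0.    ] yaw 65.31787372545732
-144 176 edges [-13.0533  14.4141] slot [-6.7431  7.5049]
-129 59 edges [-12.1995  13.5503] slot [-9.3456 10.7   ]
-69 632 edges [-21.4406  22.2901] slot [-7.7154  9.2659]
-54 1094 edges [-21.3455  22.4744] slot [-6.4097  7.8893]
-39 1098 edges [-21.3816  22.4996] slot [-6.4301  7.7385]
bar 3042 a [-78.7418 -34.8307] b [-4.8291  0.9955  6.4732] z [0.0841 0.0978]
TCP a,b -57.31332564121016 0.3676817458681918
t: 11.55
ee_pos: [0.5227, -0.0335, 0.0564]
tool_rot: [-0.0, 0.842, 0.54, 0.0]
contact_force: [0.5, -0.0, -0.8]
width: 0.0117
grasp_force: 59.0
```

```bash
python3 -m jog '{"increments":[{"dx":0,"dy":0.03,"dz":0.1,"ax":0,"ay":0,"az":0},{"dx":0,"dy":0,"dz":0.15,"ax":0,"ay":0,"az":0},{"dx":0,"dy":0,"dz":0.15,"ax":0,"ay":0,"az":0}]}'
python3 -m jog '{"increments":[{"dx":0,"dy":0,"dz":0.2,"ax":0,"ay":0,"az":0},{"dx":0,"dy":0,"dz":0.2,"ax":0,"ay":0,"az":0},{"dx":0,"dy":0,"dz":0,"ax":0,"ay":0,"az":0}]}'
```

```text
t: 11.85
ee_pos: [0.5231, -0.0336, 0.0524]
tool_rot: [0.0, 0.842, 0.54, 0.0]
contact_force: [0.7, -0.1, -1.2]
width: 0.0113
grasp_force: 59.0
t: 12.15
ee_pos: [0.5228, -0.0336, 0.0482]
tool_rot: [-0.0, 0.842, 0.54, -0.0]
contact_force: [-1.0, 0.1, -1.7]
width: 0.011
grasp_force: 59.0
```

```bash
python3 -m jog '{"increments":[{"dx":0,"dy":0,"dz":0.2,"ax":0,"ay":0,"az":0},{"dx":0,"dy":0,"dz":0.2,"ax":0,"ay":0,"az":0},{"dx":0,"dy":0,"dz":0.1,"ax":0,"ay":0,"az":0},{"dx":0,"dy":0,"dz":0.05,"ax":0,"ay":0,"az":0},{"dx":0,"dy":0,"dz":0,"ax":0,"ay":0,"az":0}]}'
python3 fr.py w9.png
```

```text
t: 12.65
ee_pos: [0.523, -0.0336, 0.0429]
tool_rot: [-0.0, 0.842, 0.54, -0.0]
contact_force: [-0.2, -0.3, -1.6]
width: 0.0115
grasp_force: 59.0
12.7 [ 0.523  -0.0336  0.043 ] [-0.      0.8419  0.5397  0.    ] yaw 65.3205628749747
-129 183 edges [-11.969   12.6711] slot [-6.4581  7.6044]
-114 48 edges [-11.1293  11.817 ] slot [-8.603   9.3558]
-69 350 edges [-21.2946  22.5547] slot [-11.8434  13.2839]
-54 1267 edges [-21.4291  22.4882] slot [-6.5448  7.5   ]
-39 1336 edges [-21.3672  22.4836] slot [-6.3967  7.5191]
bar 2987 a [-78.7155 -34.8646] b [-5.1565  0.6537  6.1374] z [0.0685 0.079 ]
TCP a,b -57.32070749269229 0.10417957667480104
```

View pics/w9.png

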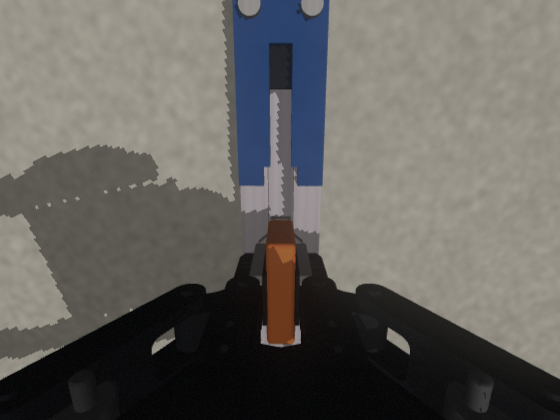

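The head is in the slot: bar at (281,290), fork mouth ahead at row 185, bolt bottom at about 7 mm and centred. I'll slide along +x, starting with free travel.

```bash
python3 -m jog '{"increments":[{"dx":0.3,"dy":0,"dz":0,"ax":0,"ay":0,"az":0},{"dx":0.6,"dy":0,"dz":0,"ax":0,"ay":0,"az":0},{"dx":0.6,"dy":0,"dz":0,"ax":0,"ay":0,"az":0},{"dx":0.6,"dy":0,"dz":0,"ax":0,"ay":0,"az":0},{"dx":0.4,"dy":0,"dz":0,"ax":0,"ay":0,"az":0}]}'
python3 -m jog '{"increments":[{"dx":0.3,"dy":0,"dz":0,"ax":0,"ay":0,"az":0},{"dx":0.3,"dy":0,"dz":0,"ax":0,"ay":0,"az":0},{"dx":0.3,"dy":0,"dz":0,"ax":0,"ay":0,"az":0},{"dx":0.3,"dy":0,"dz":0,"ax":0,"ay":0,"az":0},{"dx":0.3,"dy":0,"dz":0,"ax":0,"ay":0,"az":0}]}'
```

```text
t: 13.2
ee_pos: [0.5338, -0.0102, 0.043]
tool_rot: [0.0, 0.842, 0.54, 0.0]
contact_force: [-0.4, 0.6, -1.4]
width: 0.0111
grasp_force: 59.0
t: 13.7
ee_pos: [0.5398, 0.0029, 0.043]
tool_rot: [-0.0, 0.842, 0.54, 0.0]
contact_force: [0.4, 0.2, -1.7]
width: 0.011
grasp_force: 59.0
```

```bash
python3 -m jog '{"increments":[{"dx":0.3,"dy":0,"dz":0,"ax":0,"ay":0,"az":0},{"dx":0.3,"dy":0,"dz":0,"ax":0,"ay":0,"az":0},{"dx":0.3,"dy":0,"dz":0,"ax":0,"ay":0,"az":0},{"dx":0.3,"dy":0,"dz":0,"ax":0,"ay":0,"az":0},{"dx":0.3,"dy":0,"dz":0,"ax":0,"ay":0,"az":0}]}'
python3 -m jog '{"increments":[{"dx":0.1,"dy":0,"dz":0,"ax":0,"ay":0,"az":0},{"dx":0.1,"dy":0,"dz":0,"ax":0,"ay":0,"az":0},{"dx":0.1,"dy":0,"dz":0,"ax":0,"ay":0,"az":0}]}'
```

```text
t: 14.2
ee_pos: [0.5461, 0.0166, 0.043]
tool_rot: [-0.0, 0.842, 0.54, 0.0]
contact_force: [-0.3, -0.2, -1.0]
width: 0.0114
grasp_force: 59.0
t: 14.5
ee_pos: [0.5472, 0.0191, 0.043]
tool_rot: [-0.0, 0.842, 0.54, -0.0]
contact_force: [-0.3, -0.7, -2.2]
width: 0.0111
grasp_force: 59.0
```

Now 1 mm per row, in calls of 2 to 3 rows, watching the force.

```bash
python3 -m jog '{"increments":[{"dx":0.1,"dy":0,"dz":0,"ax":0,"ay":0,"az":0},{"dx":0.1,"dy":0,"dz":0,"ax":0,"ay":0,"az":0},{"dx":0.1,"dy":0,"dz":0,"ax":0,"ay":0,"az":0}]}' | grep -E "ee|force"
```

```text
ee_pos: [0.5485, 0.0218, 0.043]
contact_force: [0.2, -0.8, -0.9]
grasp_force: 59.0
```

```bash
python3 -m jog '{"increments":[{"dx":0.1,"dy":0,"dz":0,"ax":0,"ay":0,"az":0},{"dx":0.1,"dy":0,"dz":0,"ax":0,"ay":0,"az":0}]}' | grep -E "ee|force"
```

```text
ee_pos: [0.5494, 0.0237, 0.043]
contact_force: [0.2, 0.4, -2.0]
grasp_force: 59.0
```

```bash
python3 -m jog '{"increments":[{"dx":0.1,"dy":0,"dz":0,"ax":0,"ay":0,"az":0},{"dx":0.1,"dy":0,"dz":0,"ax":0,"ay":0,"az":0}]}' | grep -E "ee|force"
```

```text
ee_pos: [0.5502, 0.0255, 0.043]
contact_force: [-0.0, 0.0, -1.7]
grasp_force: 59.0
```

```bash
python3 -m jog '{"increments":[{"dx":0.1,"dy":0,"dz":0,"ax":0,"ay":0,"az":0},{"dx":0.1,"dy":0,"dz":0,"ax":0,"ay":0,"az":0}]}' | grep -E "ee|force"
```

```text
ee_pos: [0.551, 0.0273, 0.043]
contact_force: [0.4, 0.0, -1.5]
grasp_force: 59.0
```

```bash
python3 -m jog '{"increments":[{"dx":0.1,"dy":0,"dz":0,"ax":0,"ay":0,"az":0},{"dx":0.1,"dy":0,"dz":0,"ax":0,"ay":0,"az":0}]}' | grep -E "ee|force"
```

```text
ee_pos: [0.5519, 0.0292, 0.043]
contact_force: [0.3, 0.3, -1.9]
grasp_force: 59.0
```

```bash
cat > ok.py <<'E'
import sys,re
t=sys.stdin.read(); print(*re.findall(r"(?:ee_pos|contact_force).*",t))
f=eval(re.search(r"contact_force: (.*)",t)[1]); sys.exit(abs(f[0]*.418+f[1]*.908)>2.5)
E
python3 -m jog '{"increments":[{"dx":0.1,"dy":0,"dz":0,"ax":0,"ay":0,"az":0},{"dx":0.05,"dy":0,"dz":0,"ax":0,"ay":0,"az":0}]}' | python3 ok.py &&
python3 -m jog '{"increments":[{"dx":0.1,"dy":0,"dz":0,"ax":0,"ay":0,"az":0},{"dx":0.05,"dy":0,"dz":0,"ax":0,"ay":0,"az":0}]}' | python3 ok.py &&
python3 -m jog '{"increments":[{"dx":0.1,"dy":0,"dz":0,"ax":0,"ay":0,"az":0},{"dx":0.05,"dy":0,"dz":0,"ax":0,"ay":0,"az":0}]}' | python3 ok.py &&
python3 -m jog '{"increments":[{"dx":0.1,"dy":0,"dz":0,"ax":0,"ay":0,"az":0},{"dx":0.05,"dy":0,"dz":0,"ax":0,"ay":0,"az":0}]}' | python3 ok.py &&
python3 -m jog '{"increments":[{"dx":0.1,"dy":0,"dz":0,"ax":0,"ay":0,"az":0},{"dx":0.05,"dy":0,"dz":0,"ax":0,"ay":0,"az":0}]}' | python3 ok.py &&
python3 -m jog '{"increments":[{"dx":0.1,"dy":0,"dz":0,"ax":0,"ay":0,"az":0},{"dx":0.05,"dy":0,"dz":0,"ax":0,"ay":0,"az":0}]}' | python3 ok.py
```

```text
ee_pos: [0.5525, 0.0305, 0.043] contact_force: [0.4, 0.2, -1.9]
ee_pos: [0.5531, 0.0319, 0.043] contact_force: [-0.6, -0.1, -1.3]
ee_pos: [0.5537, 0.0333, 0.043] contact_force: [-0.0, -0.2, -1.3]
ee_pos: [0.5544, 0.0346, 0.043] contact_force: [-0.7, -0.5, -1.8]
ee_pos: [0.555, 0.036, 0.043] contact_force: [-0.9, 0.4, -1.9]
ee_pos: [0.5556, 0.0373, 0.043] contact_force: [0.2, 0.6, -1.7]
```

```bash
python3 -m jog '{"increments":[{"dx":0.1,"dy":0,"dz":0,"ax":0,"ay":0,"az":0},{"dx":0.05,"dy":0,"dz":0,"ax":0,"ay":0,"az":0}]}' | python3 ok.py &&
python3 -m jog '{"increments":[{"dx":0.1,"dy":0,"dz":0,"ax":0,"ay":0,"az":0},{"dx":0.05,"dy":0,"dz":0,"ax":0,"ay":0,"az":0}]}' | python3 ok.py &&
python3 -m jog '{"increments":[{"dx":0.1,"dy":0,"dz":0,"ax":0,"ay":0,"az":0},{"dx":0.05,"dy":0,"dz":0,"ax":0,"ay":0,"az":0}]}' | python3 ok.py &&
python3 -m jog '{"increments":[{"dx":0.1,"dy":0,"dz":0,"ax":0,"ay":0,"az":0},{"dx":0.05,"dy":0,"dz":0,"ax":0,"ay":0,"az":0}]}' | python3 ok.py &&
python3 -m jog '{"increments":[{"dx":0.1,"dy":0,"dz":0,"ax":0,"ay":0,"az":0},{"dx":0.05,"dy":0,"dz":0,"ax":0,"ay":0,"az":0}]}' | python3 ok.py &&
python3 -m jog '{"increments":[{"dx":0.1,"dy":0,"dz":0,"ax":0,"ay":0,"az":0},{"dx":0.05,"dy":0,"dz":0,"ax":0,"ay":0,"az":0}]}' | python3 ok.py
```

```text
ee_pos: [0.5562, 0.0387, 0.043] contact_force: [-0.4, -0.1, -1.2]
ee_pos: [0.5569, 0.0401, 0.043] contact_force: [0.3, -0.5, -1.7]
ee_pos: [0.5571, 0.0406, 0.043] contact_force: [-2.6, -6.4, -0.4]
```

Contact: the axial force jumped to 6.9 N and the motion stopped at bracket x of about +7 mm, inside the ±12 mm range, so this is the stop. I'll take off the preload and begin the quarter turn gently.

```bash
cat > ok2.py <<'E'
import sys,re
t=sys.stdin.read(); print(*re.findall(r"(?:t:|ee_pos|tool_rot|contact_force).*",t))
f=eval(re.search(r"contact_force: (.*)",t)[1]); sys.exit((f[0]**2+f[1]**2)**.5>6 or abs(f[2]+1.6)>6)
E
python3 -m jog '{"increments":[{"dx":-0.08,"dy":0,"dz":0,"ax":0,"ay":0,"az":0},{"dx":0,"dy":0,"dz":0,"ax":0,"ay":0,"az":0}]}' | python3 ok2.py &&
python3 -m jog '{"increments":[{"dx":0,"dy":0,"dz":0,"ax":0,"ay":0,"az":-3},{"dx":0,"dy":0,"dz":0,"ax":0,"ay":0,"az":-3}]}' | python3 ok2.py &&
python3 -m jog '{"increments":[{"dx":0,"dy":0,"dz":0,"ax":0,"ay":0,"az":-4}]}' | python3 ok2.py
python3 -c "from rig import *;print(state()['moment'])"
```

```text
t: 17.6 ee_pos: [0.557, 0.0404, 0.043] tool_rot: [-0.0, 0.842, 0.54, -0.0] contact_force: [-1.3, -2.5, -1.8]
t: 17.8 ee_pos: [0.5573, 0.0403, 0.043] tool_rot: [0.0, 0.812, 0.584, 0.0] contact_force: [-0.2, -3.4, -0.9]
t: 17.9 ee_pos: [0.5574, 0.0402, 0.043] tool_rot: [0.0, 0.791, 0.612, 0.0] contact_force: [0.5, -4.5, -2.5]
[-0.84836724  0.05231277  0.01574032]
```

```bash
python3 -m jog '{"increments":[{"dx":0,"dy":0,"dz":0,"ax":0,"ay":0,"az":-4},{"dx":0,"dy":0,"dz":0,"ax":0,"ay":0,"az":-4}]}' | python3 ok2.py &&
python3 -m jog '{"increments":[{"dx":0,"dy":0,"dz":0,"ax":0,"ay":0,"az":-4},{"dx":0,"dy":0,"dz":0,"ax":0,"ay":0,"az":-4}]}' | python3 ok2.py &&
python3 -m jog '{"increments":[{"dx":0,"dy":0,"dz":0,"ax":0,"ay":0,"az":-4},{"dx":0,"dy":0,"dz":0,"ax":0,"ay":0,"az":-4}]}' | python3 ok2.py
python3 -c "from rig import *;print(state()['moment'])"
```

```text
t: 18.1 ee_pos: [0.5577, 0.0401, 0.0431] tool_rot: [0.001, 0.746, 0.666, 0.0] contact_force: [1.2, -5.0, -2.6]
t: 18.3 ee_pos: [0.5578, 0.0401, 0.0431] tool_rot: [0.001, 0.698, 0.716, 0.0] contact_force: [0.8, -3.2, -2.2]
t: 18.5 ee_pos: [0.5578, 0.04, 0.0432] tool_rot: [0.001, 0.646, 0.763, 0.0] contact_force: [0.7, -5.0, -2.0]
[-0.95739246 -0.16537281 -0.01413007]
```

```bash
python3 -m jog '{"increments":[{"dx":-0.03,"dy":-0.02,"dz":0,"ax":0,"ay":0,"az":-4},{"dx":0,"dy":0,"dz":0,"ax":0,"ay":0,"az":-4}]}' | python3 ok2.py &&
python3 -m jog '{"increments":[{"dx":0,"dy":0,"dz":0,"ax":0,"ay":0,"az":-5},{"dx":0,"dy":0,"dz":0,"ax":0,"ay":0,"az":-4}]}' | python3 ok2.py &&
python3 -m jog '{"increments":[{"dx":0,"dy":0,"dz":0,"ax":0,"ay":0,"az":-5},{"dx":0,"dy":0,"dz":0,"ax":0,"ay":0,"az":-4}]}' | python3 ok2.py &&
python3 -m jog '{"increments":[{"dx":0,"dy":0,"dz":0,"ax":0,"ay":0,"az":-5},{"dx":0,"dy":0,"dz":0,"ax":0,"ay":0,"az":-4}]}' | python3 ok2.py
```

```text
t: 18.7 ee_pos: [0.5575, 0.04, 0.0432] tool_rot: [0.001, 0.591, 0.806, 0.0] contact_force: [0.6, -3.1, -1.6]
t: 18.9 ee_pos: [0.5576, 0.04, 0.0432] tool_rot: [0.001, 0.526, 0.85, 0.0] contact_force: [0.4, -4.7, -2.4]
t: 19.1 ee_pos: [0.5576, 0.0399, 0.0432] tool_rot: [0.001, 0.458, 0.889, 0.0] contact_force: [0.1, -3.6, -1.8]
t: 19.3 ee_pos: [0.5577, 0.0398, 0.0432] tool_rot: [0.001, 0.387, 0.922, 0.0] contact_force: [0.2, -3.9, -1.2]
```

```bash
python3 -m jog '{"increments":[{"dx":0,"dy":0,"dz":0,"ax":0,"ay":0,"az":-5},{"dx":0,"dy":0,"dz":0,"ax":0,"ay":0,"az":-5}]}' | python3 ok2.py &&
python3 -m jog '{"increments":[{"dx":0,"dy":0,"dz":0,"ax":0,"ay":0,"az":-5},{"dx":0,"dy":0,"dz":0,"ax":0,"ay":0,"az":-3},{"dx":0,"dy":0,"dz":0,"ax":0,"ay":0,"az":0}]}' | python3 ok2.py
python3 -c "
from rig import *; import numpy as np
s=state(); q=s['tool_rot']; print(np.degrees(2*np.arctan2(q[2],q[1])),s['moment'])"
```

```text
t: 19.5 ee_pos: [0.5577, 0.0398, 0.0432] tool_rot: [0.001, 0.305, 0.952, -0.0] contact_force: [0.4, -4.5, -2.9]
t: 19.8 ee_pos: [0.5577, 0.0398, 0.0432] tool_rot: [0.001, 0.239, 0.971, -0.0] contact_force: [0.4, -4.6, -2.2]
152.34193947406803 [-1.02545421 -0.25544781  0.05174791]
```

```bash
python3 -m jog '{"increments":[{"dx":0,"dy":-0.02,"dz":0,"ax":0,"ay":0,"az":-3},{"dx":0,"dy":-0.02,"dz":0.1,"ax":0,"ay":0,"az":0},{"dx":0,"dy":0,"dz":0.05,"ax":0,"ay":0,"az":0},{"dx":0,"dy":0,"dz":0,"ax":0,"ay":0,"az":0}]}' | python3 ok2.py
python3 -m jog '{"increments":[{"dx":0,"dy":0,"dz":0.05,"ax":0,"ay":0,"az":0},{"dx":0,"dy":0,"dz":0,"ax":0,"ay":0,"az":0}]}' | python3 ok2.py
python3 -c "
from rig import *; import numpy as np
s=state(); q=s['tool_rot']; print(np.degrees(2*np.arctan2(q[2],q[1])),s['moment'])"
```

```text
t: 20.2 ee_pos: [0.5567, 0.0401, 0.0414] tool_rot: [-0.0, 0.214, 0.977, 0.0] contact_force: [-0.4, -3.5, -0.5]
t: 20.4 ee_pos: [0.5567, 0.0401, 0.041] tool_rot: [-0.0, 0.214, 0.977, 0.0] contact_force: [-1.7, -3.0, -0.8]
155.29356254425778 [-0.46094532  0.19820578 -0.03716771]
```

The quarter turn is complete (155.3°, i.e. 90.0° from the rail) and the head is just on the floor of the rail. Release and retreat straight up.

```bash
python3 -m jog '{"increments":[{"dx":0,"dy":0,"dz":0,"ax":0,"ay":0,"az":0},{"dx":0,"dy":0,"dz":0,"ax":0,"ay":0,"az":0},{"dx":0,"dy":0,"dz":0,"ax":0,"ay":0,"az":0},{"dx":0,"dy":0,"dz":0,"ax":0,"ay":0,"az":0}]}' 3.5
python3 -m jog '{"increments":[{"dx":0,"dy":0,"dz":-1,"ax":0,"ay":0,"az":0},{"dx":0,"dy":0,"dz":-2,"ax":0,"ay":0,"az":0},{"dx":0,"dy":0,"dz":-3,"ax":0,"ay":0,"az":0},{"dx":0,"dy":0,"dz":-3,"ax":0,"ay":0,"az":0},{"dx":0,"dy":0,"dz":-3,"ax":0,"ay":0,"az":0}]}'
python3 -m jog '{"increments":[{"dx":-2,"dy":0,"dz":-1,"ax":0,"ay":0,"az":0},{"dx":-2,"dy":0,"dz":0,"ax":0,"ay":0,"az":0},{"dx":0,"dy":0,"dz":0,"ax":0,"ay":0,"az":0}]}'
python3 - <<'E'
from h import *
c=camera("wrist"); save(c,"w10.png"); P=cloud(c); hsv=cv2.cvtColor(c["pixels"],cv2.COLOR_RGB2HSV)
m=(hsv[...,0]>6)&(hsv[...,0]<20)&(hsv[...,1]>140)&(P[...,2]>.04)&(np.hypot(P[...,0]-.557,P[...,1]-.04)<.05)
T=m&(P[...,2]>.069); print(m.sum(),np.percentile(P[m][:,2],[2,98]),cv2.minAreaRect((P[T][:,:2]*1000).astype(np.float32)))
s=camera("side"); save(s,"s2.png",(200,150,310,250),5)
E
```

```text
t: 20.8
ee_pos: [0.5569, 0.0402, 0.0411]
tool_rot: [0.0, 0.214, 0.977, 0.0]
contact_force: [-0.1, -0.8, -0.0]
width: 0.0349
grasp_force: 0.0
t: 21.3
ee_pos: [0.5567, 0.04, 0.163]
tool_rot: [0.0, 0.214, 0.977, 0.0]
contact_force: [1.0, -0.8, -0.3]
width: 0.0349
grasp_force: 0.0
t: 21.6
ee_pos: [0.5949, 0.0223, 0.1723]
tool_rot: [0.002, 0.214, 0.977, 0.0]
contact_force: [0.7, -0.4, 0.3]
width: 0.0352
grasp_force: 0.0
815 [0.07405916 0.0770463 ] ((553.5709228515625, 37.31085205078125), (26.8828182220459, 47.410552978515625), 63.8047981262207)
```

View pics/w10.png

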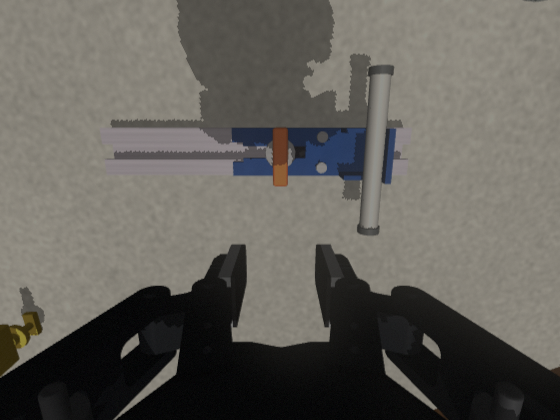

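The last picture shows the bar crosswise over the rail at (280,156), with the collar seated, its top at z ≈ 75 mm (head on the floor) and the gripper clear. Handing in.

```bash
python3 -c "
from rig import *
print(finish_job())"
```

```text
the job is handed in; nothing more can be done
None
```

The orange bolt is out of its block and in the rail, slid up against the hidden stop (about 7 mm beyond the nominal place), turned 90° and released. The highest force reading was about 7 N, and the job was handed in at about 22 s; no verdict came back.

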